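# Stop the cartridge filler and collect the finished cartridges

## Task

First stop the filling machine by turning its selector knob clockwise until the pointer is at the broad bar mark. Then take the two finished cartridges, the ones with a screw cap, out of the machine's catch tray and set them down gently in the grey tote, side by side on its floor with the caps up. Leave the cartridge that has no cap in the tray, and do not push the small vial or the amber bottle beside it out of place.

Things in the scene. Friction and masses are not known exactly. Their poses are not given: they have to be found in the camera images.
- machine: Fixed filling machine; origin on the bench under its catch tray's centre, z up. Tray on y -85 to 85 mm; then a grey ledge 50 mm high on y 85 to 215 mm, with the selector and a chute (x 12 to 118 mm, up to 85 mm high); then a white housing on y 215 to 435 mm, 270 mm high, with a hopper to 320 mm. All 290 mm long in x.
- tray_floor (a point): Centre of the catch tray's inner floor, 5 mm above the bench. The open dark steel tray is 290 mm (machine's x) by 170 mm (y) outside, its walls 5 mm thick, their tops 30 mm above the bench.
- selector (a joint): Angle of the selector knob, rad; grows as it turns clockwise seen from above. 0 to 0.8: running, slower as it grows (five dots, large to small); 1.4: stop (broad bar). End stops at -0.1 and 1.5. No spring: held by a friction of about 0.05 N m, it stays where it is left. Starts between 0 and 0.85.
- selector_grip (a point): Point on the knob's vertical axis at the height to grip, 80 mm above the bench (30 mm above the ledge). The knob: a black skirt 48 mm across, its top 60 mm above the bench, bearing a bar grip 46 mm long, 14 mm wide, its top 90 mm above the bench. Its x axis runs along the bar towards the pointer end, z up.
- selector_pointer (a point): Pointer end of the selector's bar grip, on its top, 23 mm from the knob's axis and 90 mm above the bench: the half of the bar with the white line.
- stop_mark (a point): The broad black bar mark (10 by 24 mm) on the white plate of the ledge, 41 mm from the knob's axis: the stop position. The five dots of the running range lie 0.6 to 1.4 rad anticlockwise of it.
- cartridge_a: Rigid white plastic cartridge, 72 mm long (its x), 32 mm wide (its y), body 26 mm high, about 60 g. Finished: a grey round screw cap, 27 mm across and 18 mm high, stands on its top, 21 mm from the centre towards +x (top of cap 44 mm above the underside). Lies flat in the tray at the start. Origin: centre of its underside; x along its length towards the cap end, z up.
- cartridge_b: Rigid white plastic cartridge, 72 mm long (its x), 32 mm wide (its y), body 26 mm high, about 60 g. Finished: a grey round screw cap, 27 mm across and 18 mm high, stands on its top, 21 mm from the centre towards +x (top of cap 44 mm above the underside). Lies flat in the tray at the start. Origin: centre of its underside; x along its length towards the cap end, z up.
- uncapped: Rigid white plastic cartridge, 72 mm long (its x), 32 mm wide (its y), body 26 mm high, about 60 g. A reject without a cap: only a bare neck 16 mm across and 4 mm high in the cap's place; stays in the tray. Lies flat in the tray at the start. Origin: centre of its underside; x along its length towards the cap end, z up.
- tote: Loose open grey plastic tote, about 0.7 kg, 210 mm (x) by 260 mm (y) outside (a lip adds 5 mm a side), 70 mm high, walls and floor 5 mm thick, empty. Origin: centre of its underside; z up.
- vial: Bystander: small amber vial, 26 mm across, 52 mm high, between the machine and the tote. Origin: centre of its underside.
- reagent_bottle: Bystander: amber bottle, 60 mm across, 120 mm high. Origin: centre of its underside.
Mind the look-alikes: they are no part of the job. Leave any turquoise look-alike of the uncapped alone.

How it is judged:
On the way:
1. the selector is at stop while both capped cartridges are still in the catch tray (value of joint selector between 1.2 and 1.6 rad and x of cartridge_a in the frame of machine between -0.14 and 0.14 m and y of cartridge_a in the frame of machine between -0.08 and 0.08 m and z of each of cartridge_a, cartridge_b in the frame of machine below 0.04 m and x of cartridge_b in the frame of machine between -0.14 and 0.14 m and y of cartridge_b in the frame of machine between -0.08 and 0.08 m), for 0.2 s.
At the end, for the whole second after the job is handed in: The selector is at the stop mark (1.4 +/- 0.2 rad); both capped cartridges lie on the tote's floor, inside it, caps up within 0.2 rad (underside no more than 20 mm above the tote's underside), at rest; the uncapped cartridge is in the catch tray; the tote stands level on the bench (value of joint selector between 1.2 and 1.6 rad and x of cartridge_a in the frame of tote between -0.1 and 0.1 m and y of cartridge_a in the frame of tote between -0.125 and 0.125 m and z of each of cartridge_a, cartridge_b in the frame of tote below 0.02 m and angle between each of cartridge_a, cartridge_b's own z axis and vertical below 0.2 rad and linear speed of each of cartridge_a, cartridge_b, tote below 0.03 m/s and x of cartridge_b in the frame of tote between -0.1 and 0.1 m and y of cartridge_b in the frame of tote between -0.125 and 0.125 m and x of uncapped in the frame of machine between -0.14 and 0.14 m and y of uncapped in the frame of machine between -0.08 and 0.08 m and z of uncapped in the frame of machine below 0.04 m and angle between tote's own z axis and vertical below 0.1 rad and height (world z) of tote below 0.01 m); the robot touches nothing.
It fails at once if a capped cartridge is dropped or thrown into the tote (faster than 0.9 m/s within 60 mm of its underside) ((linear speed of cartridge_a above 0.9 m/s and z of cartridge_a in the frame of tote below 0.06 m and horizontal distance between cartridge_a and tote below 0.13 m) or (linear speed of cartridge_b above 0.9 m/s and z of cartridge_b in the frame of tote below 0.06 m and horizontal distance between cartridge_b and tote below 0.13 m)).
It fails at once if the vial or the reagent bottle is moved by more than 30 mm (distance of any of vial, reagent_bottle from where it was at the start of the episode above 0.03 m).
It also fails if it takes over 62 s, if anything falls off the work surface, if the arm or the gripper's body presses on something with over 40 N, if the wrist force passes 120 N, or if a joint passes its speed limit or range.

## Robot

A 6-joint arm with a two-finger parallel gripper is mounted at the origin on the work surface. World frame = base frame: x ahead of the robot, y to its left, z up, the work surface at z = 0. Lengths are in m, angles in rad, forces in N, time in s.
With the tool pointing down it reaches from about 0.375 to 0.975 m from the base axis. Payload 3.8 kg.
Tool frame: the origin (TCP) lies at the centre of the arm's flange, where the gripper is bolted on; the fingertips stand 173 mm ahead of it and the grasp point (between the pads) lies 155 mm ahead of it (bot.tip_reach is the distance from the TCP to the fingertips, in m); z points along the fingers, y is the line along which they close (so a half turn about z gives the same grasp; the last joint's range is limited). The gripper opens to 85 mm and grips with 20 to 120 N. Pads are 22 mm wide; open, the fingers measure 114 mm over their backs; the gripper's body (76 mm by 85 mm) begins 54 mm behind the grasp point. The pads swing forward as they close: fully open they stand 13 mm farther back than shut.
Start: joints at [-0.037, 0.264, 1.604, -0, 1.274, -0.037], TCP at [0.675, -0, 0.405] pointing down, gripper open.
Joint ranges: [-2.63, 2.63], [-0.94, 2.18], [0.31, 2.57], [-1.31, 4.45], [0, 2.66], [-2.55, 2.55]. Speed limits (rad/s): [2.57, 2.57, 3.14, 3.14, 3.14, 3.14].

## Interface

Orientations are given as a rotation vector (axis times angle).
In Python, from workcell import bot gives the robot as it stands.
- The arm moves only by the tool drive_tool, never from a script. Its arguments are lists of equal length, an entry for each row: "claw": the finger opening in mm, from 0 to 85.4; "slide": the shift along the world's x, y, z each as a share of 0.5 m, from -1 to 1, a list of three; "yaw": the turn about the world's z as a share of 180 degrees, from -1 to 1. A call has 1 to 8 rows; each row is the pose to reach, as a shift and turn from the pose commanded when the call began, turning the shorter way round; what a row does not reach only later rows make up. A row lasts 1/12 s, in which the tool goes at most 41.7 mm and 7.16 degrees, less where a joint would pass 70% of its speed; a pose out of reach is approached as far as the arm can. A call with a number of a shift or a turn outside -1 to 1 is refused whole. A call with a gripper value outside its range is refused whole. The fingers move at their own pace and stop on an object; "newtons" is the grip in N (left out, the last holds). Time passes only in rows, so rows that repeat a pose let the fingers close. It gives the time, the measured TCP pose, the force, the opening and the grip force at its end, in the units of the state.
- bot.read_state(): the state, without advancing time (a new reading comes with each control period).
- bot.read_camera(name): name is "scene" or "side" or "wrist"; returns a dict with "color" (420x560x3 uint8, red, green, blue), "depth" (420x560 float32, m along the optical axis (not along the pixel's ray), 0 where there is no reading), "mtx" (3x3 intrinsics, pixels), "eye" and "rotation" of the camera in the world. Camera axes: x right, y up, looking along -z (the intrinsics and any distortion apply to the point x, -y, -z); pixel columns grow to the right and rows downward; lengths in m; the calibration is good to about 2 mm. A picture is of the moment at which its call begins.
- bot.finish_job(): hands the job in; it is judged then, once.
The state is a dict: "time": time; "q": joint angles; "joint_vel": joint speeds; "joint_torque": joint torques, N m; "tool_pos": TCP position; "tcp_rot": TCP orientation; "wrist_force": force on the tool from outside, world axes, zero at the start; "torque": the same for the moment, N m; "width": opening from 0.0 (shut) to 1.0 (fully open); "grip_force": force on a finger pad.
Only numpy, scipy, OpenCV 4.12 (cv2) and the standard library are available. Lean on these libraries where they do the work, as an engineer would, in place of code of your own. Each camera call takes 0.05 s, during which the arm holds its last target. There are 200 camera calls.

## Working session

There is one attempt and no reset: what is moved stays moved. The work goes in short steps, Python scripts to look and compute and a tool call to move; the robot and the scene stay as the last step left them, time stands still between calls to the robot, and variables do not carry over. Pictures are saved under pics/ and viewed, at most 10 in all, crops included, and the job is handed in when it is done.

Besides the shell and the picture viewer there is one more tool, called after ">>>" as name([rows], argument=value, ...), one row to a line, values as JSON. drive_tool: Moves the arm, as the interface text tells. Shift numbers are shares of 0.5 m and turn numbers shares of 180 degrees, none past 1 either way. Its arguments: {"type":"object","properties":{"claw":{"type":"array","items":{"type":"number"}},"slide":{"type":"array","items":{"type":"array","items":{"type":"number"}}},"yaw":{"type":"array","items":{"type":"number"}},"newtons":{"type":"number"}},"required":["claw","slide","yaw"]}

```bash
mkdir -p pics; ls
cat > h.py <<'E'
import numpy as np, cv2
from workcell import bot
def grab(n,tag):
    c=bot.read_camera(n); np.savez(f'{tag}.npz',**c)
    cv2.imwrite(f'pics/{tag}.png',c['color'][:,:,::-1]); return c
def load(tag): return dict(np.load(f'{tag}.npz'))
def cloud(c):
    d=c['depth'];K=c['mtx'];v,u=np.mgrid[:d.shape[0],:d.shape[1]]
    p=np.stack([(u-K[0,2])/K[0,0]*d,-(v-K[1,2])/K[1,1]*d,-d],-1)
    return p@c['rotation'].T+c['eye']
E
python3 - <<'E'
from h import *
for n in ['scene','side','wrist']:
    c=grab(n,n+'0'); print(n,c['eye'],c['rotation'].round(3).tolist(),c['mtx'].tolist(),[k for k in c])
a=[cv2.imread(f'pics/{n}0.png') for n in ['scene','side']]
print(bot.read_state())
E
```

```text
pics
scene [ 1.35103274 -0.1647994   0.59846229] [0.837, 0.672, 1.175] [[521.7491468361494, 0.0, 272.1621599088091], [0.0, 521.7491468361494, 206.6419865142736], [0.0, 0.0, 1.0]] ['color', 'depth', 'mtx', 'eye', 'rotation']
side [ 0.40626144 -0.72991168  0.88875282] [0.755, -0.061, -0.11] [[540.5167662591684, 0.0, 282.5741505337581], [0.0, 540.5167662591684, 210.1032200073522], [0.0, 0.0, 1.0]] ['color', 'depth', 'mtx', 'eye', 'rotation']
wrist [0.67381253 0.06452126 0.37375852] [-0.263, 0.002, 0.001] [[310.10677067292306, 0.0, 278.8812366960446], [0.0, 310.10677067292306, 213.63695112838948], [0.0, 0.0, 1.0]] ['color', 'depth', 'mtx', 'eye', 'rotation']
{'time': 0.15, 'q': array([-3.68983484e-02,  2.64578250e-01,  1.60509686e+00,  8.21897319e-06,
        1.27373018e+00, -3.69016653e-02]), 'joint_vel': array([ 0.0007911 , -0.00238753, -0.00424378, -0.00044037, -0.00018212,
       -0.00083929]), 'joint_torque': array([-4.44535381e-04, -5.15905774e+01, -3.67958951e+01, -2.06692371e-04,
        8.09489022e-03,  2.50629785e-05]), 'tool_pos': array([6.74719416e-01, 1.09941236e-05, 4.03629269e-01]), 'tcp_rot': array([-2.22049713e+00, -2.22049914e+00,  1.92782531e-03]), 'wrist_force': array([ 0.70095451,  0.4497518 , -0.06494532]), 'torque': array([-0.0499469 ,  0.0227051 ,  0.03051993]), 'grip_force': 0.0, 'width': 1.0004504302111812}
```

```bash
sed -i "s/^import numpy.*/import numpy as np, cv2\nfrom scipy.spatial.transform import Rotation as R/; s/c\['rotation'\].T/R.from_rotvec(c['rotation']).as_matrix().T/" h.py
python3 - <<'E'
from h import *
ims=[]
for n in ['scene','side','wrist']:
    c=load(n+'0');P=cloud(c); print(n,(c['depth']>0).mean())
    for u,v in [(100,300),(280,300),(450,300),(280,150)]: print(u,v,P[v,u].round(3))
E
```

```text
scene 0.9959056122448979
100 300 [ 0.667 -0.282  0.028]
280 300 [ 0.839 -0.028  0.112]
450 300 [0.833 0.248 0.034]
280 150 [0.73  0.006 0.281]
side 0.9961819727891157
100 300 [ 0.14  -0.099  0.   ]
280 300 [ 0.483 -0.171  0.05 ]
450 300 [ 0.807 -0.191  0.026]
280 150 [0.534 0.261 0.042]
wrist 0.9959353741496598
100 300 [ 0.432 -0.156  0.001]
280 300 [ 0.675 -0.157  0.   ]
450 300 [ 0.835 -0.09   0.112]
280 150 [0.674 0.042 0.002]
```

View pics/scene0.png

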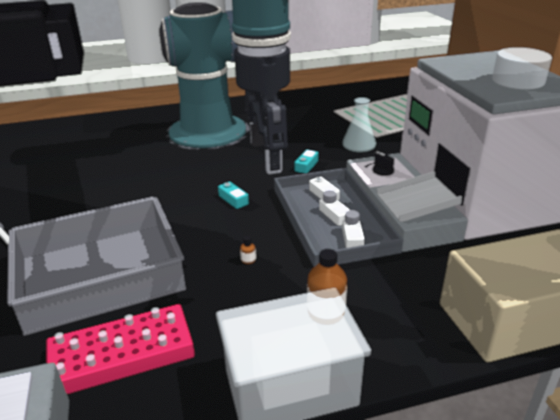

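View pics/side0.png

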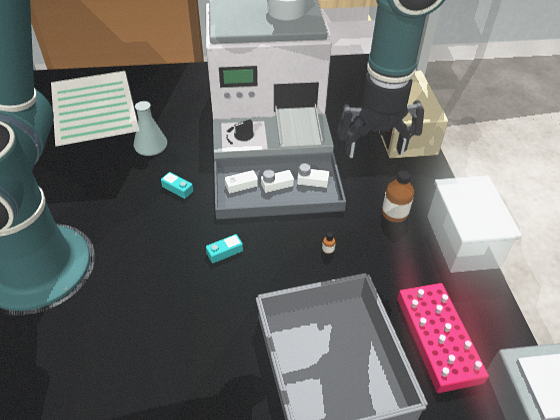

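Run:
```python
from h import *
P=cloud(load('side0'))
def p(u,v): return np.median(P[v-1:v+2,u-1:u+2].reshape(-1,3),0).round(3)
for k,uv in dict(unc=(238,183),capa=(282,184),capb=(318,180),capAtop=(268,174),capBtop=(304,170),knob=(243,127),vial=(329,241),bottle=(402,178),trayBL=(219,212),trayBR=(342,207),trayTL=(218,156),trayTR=(334,153),toteTL=(260,297),toteTR=(369,279),toteBR=(420,404),tote_in=(320,380),turqA=(177,183),turqB=(225,248),boxtop=(460,200),flask=(150,135)).items(): print(k,p(*uv))
c=load('side0')['color'][95:225,205:355,::-1]
cv2.imwrite('pics/c1.png',cv2.resize(c,None,fx=4.5,fy=4.5,interpolation=cv2.INTER_CUBIC))
```

```text
unc [0.427 0.17  0.029]
capa [0.528 0.165 0.021]
capb [0.611 0.163 0.026]
capAtop [0.496 0.174 0.049]
capBtop [0.58  0.177 0.049]
knob [0.45  0.307 0.083]
vial [ 0.601 -0.029  0.037]
bottle [0.766 0.057 0.119]
trayBL [0.379 0.091 0.022]
trayBR [0.654 0.085 0.014]
trayTL [0.385 0.262 0.036]
trayTR [ 0.675  0.285 -0.002]
toteTL [ 0.446 -0.174  0.07 ]
toteTR [ 0.652 -0.156  0.069]
toteBR [ 0.677 -0.4    0.07 ]
tote_in [ 0.537 -0.312  0.005]
turqA [0.288 0.189 0.026]
turqB [ 0.388 -0.015  0.025]
boxtop [ 0.87  -0.012  0.11 ]
flask [0.224 0.337 0.051]
```

View pics/c1.png

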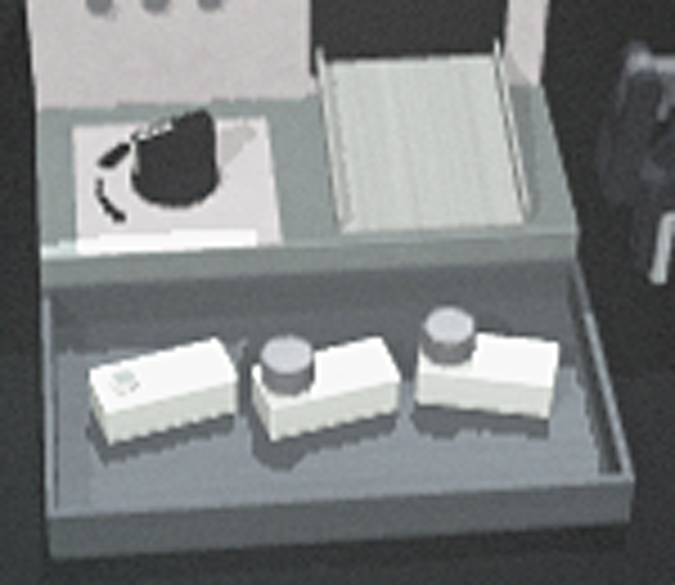

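>>> drive_tool([
  [-0.35,0.38,-0.05],
  [-0.35,0.38,-0.05],
  [-0.35,0.38,-0.05],
  [-0.35,0.38,-0.05],
  [-0.35,0.38,-0.05],
  [-0.35,0.38,-0.05],
  [-0.35,0.38,-0.05],
  [-0.35,0.38,-0.05],
], claw=[85,85,85,85,85,85,85,85], yaw=[0,0,0,0,0,0,0,0])

```text
time: 0.82
tool_pos: [0.4978, 0.1917, 0.3789]
tcp_rot: [-2.216, -2.225, 0.002]
wrist_force: [0.2, -0.9, 0.3]
width: 0.994
grip_force: 0.0
```

Run:
```python
from h import *
c=grab('wrist','w1');print(c['eye'],bot.read_state()['tool_pos'],bot.read_state()['time'])
cv2.imwrite('pics/w1b.png',cv2.resize(c['color'][:,:,::-1],(800,600),interpolation=cv2.INTER_CUBIC))
```

```text
[0.49662665 0.25627523 0.34923692] [0.49919973 0.19074958 0.37945941] 0.8667
```

View pics/w1b.png

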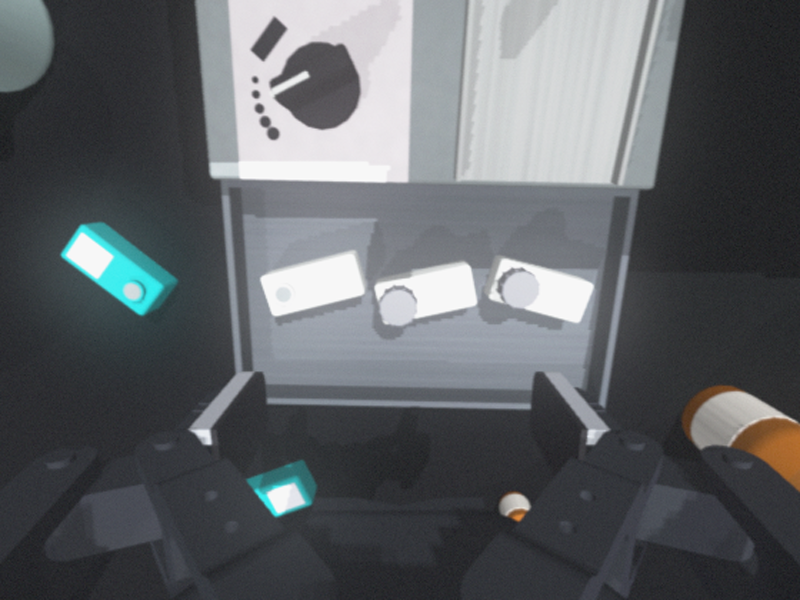

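```bash
cat >> h.py <<'E'
def blobs(c,xr,yr,zr,white=None,minn=40):
    P=cloud(c);m=np.ones(P.shape[:2],bool)
    for i,r in enumerate((xr,yr,zr)): m&=(P[...,i]>r[0])&(P[...,i]<r[1])
    if white: m&=c['color'].min(-1)>white
    n,l,s,_=cv2.connectedComponentsWithStats(m.astype(np.uint8))
    for i in range(1,n):
        if s[i,4]<minn: continue
        q=P[l==i]; r=cv2.minAreaRect((q[:,:2]*1000).astype(np.float32))
        print(s[i,4],'rect c',np.round(r[0],1),'size',np.round(r[1],1),'ang',round(r[2],1),'medz',np.median(q[:,2]).round(4),'med',np.median(q[:,:2],0).round(4))
E
python3 - <<'E'
from h import *
for t in ['w1','side0','scene0']:
    c=load(t);print('==',t)
    print('body');blobs(c,(.35,.68),(.1,.25),(.026,.036),140)
    print('caps');blobs(c,(.35,.68),(.1,.25),(.045,.055),None,15)
    print('knob');blobs(c,(.38,.52),(.26,.38),(.085,.096),None,15)
    print('skirt');blobs(c,(.38,.52),(.26,.38),(.056,.066),None,15)
    print('toterim');blobs(c,(.3,.8),(-.5,-.1),(.066,.074),None,60)
    print('vial');blobs(c,(.52,.65),(-.1,.05),(.03,.056),None,20)
    print('tray');blobs(c,(.3,.72),(.06,.3),(.027,.034),None,150)
c=load('w1');P=cloud(c)
f=lambda u,v:P[int(v*.7),int(u*.7)].round(4)
for k in dict(tip=(276,93),lin=(307,74),bar=(268,38),dotsS=(255,79),dotL=(273,133),kn=(322,86),ledgeL=(213,176),ledgeR=(650,184)).items(): print(k[0],f(*k[1]))
E
```

```text
== w1
body
256 rect c [374.3 196.8] size [104.5   3.5] ang 88.7 medz 0.031 med [0.3742 0.2022]
1897 rect c [431.6 185.9] size [72.4 32. ] ang 14.7 medz 0.0321 med [0.4352 0.1882]
209 rect c [658.7 162.9] size [90.9  4.2] ang 88.9 medz 0.0311 med [0.6585 0.1699]
1370 rect c [599.8 182.3] size [32.1 71.3] ang 75.0 medz 0.0321 med [0.61  0.182]
1429 rect c [515.4 179. ] size [72.  32.4] ang 12.9 medz 0.0321 med [0.5256 0.1847]
caps
592 rect c [579.9 187.7] size [27. 27.] ang 57.0 medz 0.0499 med [0.5793 0.1882]
568 rect c [495.1 174.4] size [27.4 27.5] ang 56.0 medz 0.0499 med [0.4951 0.1753]
knob
1259 rect c [447.2 313.8] size [47.6 14.6] ang 24.9 medz 0.0907 med [0.4486 0.3134]
skirt
305 rect c [439.8 331.5] size [34.2  8. ] ang 24.9 medz 0.061 med [0.4399 0.3318]
949 rect c [454.7 301.7] size [46.  19.1] ang 28.3 medz 0.0609 med [0.4547 0.3018]
toterim
vial
49 rect c [597.3 -13.2] size [14.4  5.8] ang 5.0 medz 0.0325 med [ 0.5972 -0.0127]
tray
3303 rect c [515.5 175.1] size [166.6 291. ] ang 88.8 medz 0.0309 med [0.5319 0.2442]
1816 rect c [431.6 185.9] size [72.4 32. ] ang 14.7 medz
[... 2238 characters left out ...]
270.7] ang 7.6 medz 0.0704 med [ 0.6234 -0.3044]
vial
152 rect c [604.5 -23.3] size [23.4 23.5] ang 6.6 medz 0.038 med [ 0.6071 -0.0238]
tray
1098 rect c [515.9 194.4] size [214.3 299.1] ang 89.0 medz 0.0303 med [0.5696 0.2116]
197 rect c [433.4 184.8] size [71.6 32.8] ang 14.7 medz 0.0315 med [0.4337 0.1829]
248 rect c [518.4 178.2] size [72.9 32.4] ang 12.5 medz 0.0316 med [0.5257 0.1762]
308 rect c [604.  181.5] size [32.9 72.5] ang 74.9 medz 0.0316 med [0.6145 0.1768]
tip [0.4304 0.3039 0.0912]
lin [0.4469 0.3137 0.0911]
bar [0.4173 0.3416 0.0523]
dotsS [0.4081 0.3189 0.053 ]
dotL [0.4173 0.2879 0.0535]
kn [0.4536 0.3092 0.0829]
ledgeL [0.3764 0.262  0.0517]
ledgeR [0.6581 0.2589 0.0513]
```

>>> drive_tool([
  [-0.104,0.247,0],
  [-0.104,0.247,0],
  [-0.104,0.247,0],
  [-0.104,0.247,0],
  [-0.104,0.247,0],
  [-0.104,0.247,0],
  [-0.104,0.247,0],
  [-0.104,0.247,0],
], claw=[45,45,45,45,45,45,45,45], yaw=[0.639,0.639,0.639,0.639,0.639,0.639,0.639,0.639])

```text
time: 1.53
tool_pos: [0.4497, 0.3128, 0.3798]
tcp_rot: [0.877, 3.016, -0.0]
wrist_force: [-0.2, 0.8, 0.1]
width: 0.53
grip_force: 0.0
```

Run:
```python
from h import *
s=bot.read_state();print(s['q'].round(3),s['tool_pos'],R.from_rotvec(s['tcp_rot']).as_matrix()[:,1].round(3),s['time'])
```

```text
[ 5.630e-01  4.100e-02  1.906e+00 -1.000e-03  1.194e+00 -4.420e-01] [0.44971001 0.31282556 0.37984754] [0.536 0.844 0.   ] 1.5333
```

>>> drive_tool([
  [0,0,-0.08],
  [0,0,-0.08],
  [0,0,-0.08],
  [0,0,-0.08],
  [0,0,-0.08],
  [0,0,-0.08],
  [0,0,-0.08],
  [0,0,-0.08],
], claw=[45,45,45,45,45,45,45,45], yaw=[0.32,0.32,0.32,0.32,0.32,0.32,0.32,0.32])

```text
time: 2.2
tool_pos: [0.4499, 0.3125, 0.3398]
tcp_rot: [-0.675, 3.067, -0.001]
wrist_force: [-0.1, -0.6, -0.1]
width: 0.527
grip_force: 0.0
```

Run:
```python
from h import *
c=grab('wrist','w2')
s=bot.read_state();print(s['q'].round(3),s['tool_pos'],R.from_rotvec(s['tcp_rot']).as_matrix()[:,1].round(3),s['time'])
print('knob');blobs(c,(.38,.52),(.26,.38),(.085,.096),None,15)
```

```text
[ 5.620e-01  7.500e-02  1.947e+00 -1.000e-03  1.119e+00 -1.448e+00] [0.4499004  0.31252409 0.33979047] [-0.425  0.905 -0.001] 2.25
knob
1107 rect c [447.1 313.8] size [47.3 13.6] ang 24.7 medz 0.0908 med [0.4464 0.3133]
```

>>> drive_tool([
  [-0.005,0.003,-0.08],
  [-0.005,0.003,-0.16],
  [-0.005,0.003,-0.2],
  [-0.005,0.003,-0.2],
  [-0.005,0.003,-0.2],
  [-0.005,0.003,-0.2],
  [-0.005,0.003,-0.2],
  [-0.005,0.003,-0.2],
], claw=[45,45,45,45,0,0,0,0], yaw=[0,0,0,0,0,0,0,0], newtons=25)

```text
time: 2.92
tool_pos: [0.4472, 0.315, 0.242]
tcp_rot: [-0.668, 3.065, -0.0]
wrist_force: [3.9, -4.3, 0.7]
width: 0.155
grip_force: 29.0
```

>>> drive_tool([
  [0,0,0],
  [0,0,0],
  [0,0,0],
  [0,0,0],
  [0,0,0],
  [0,0,0],
  [0,0,0],
  [0,0,0],
], claw=[0,0,0,0,0,0,0,0], yaw=[-0.03,-0.06,-0.1,-0.14,-0.18,-0.22,-0.25,-0.28])

```text
time: 3.58
tool_pos: [0.4472, 0.3156, 0.2421]
tcp_rot: [0.708, 3.056, 0.006]
wrist_force: [3.5, -1.2, -1.0]
width: 0.158
grip_force: 28.8
```

>>> drive_tool([
  [0,0,0],
  [0,0,0],
  [0,0,0],
  [0,0,0],
  [0,0,0],
  [0,0,0],
  [0,0,0],
  [0,0,0],
], claw=[0,0,0,0,0,40,40,40], yaw=[-0.03,-0.06,-0.08,-0.095,-0.095,-0.095,-0.095,-0.095])

```text
time: 4.25
tool_pos: [0.4452, 0.3151, 0.24]
tcp_rot: [-1.148, -2.924, -0.0]
wrist_force: [0.2, -0.2, -0.5]
width: 0.468
grip_force: 0.0
```

>>> drive_tool([
  [0,0,0.04],
  [0,0,0.12],
  [0,0,0.2],
  [0,0,0.28],
  [0.05,-0.06,0.28],
  [0.1,-0.12,0.28],
  [0.1,-0.18,0.28],
  [0.1,-0.2,0.28],
], claw=[50,50,50,50,50,50,50,50], yaw=[0,0,0,0,-0.04,-0.08,-0.12,-0.16])

```text
time: 4.92
tool_pos: [0.496, 0.2123, 0.3799]
tcp_rot: [1.846, 2.541, -0.002]
wrist_force: [-0.7, 0.7, -0.1]
width: 0.591
grip_force: 0.0
```

Run:
```python
from h import *
c=grab('wrist','w3')
s=bot.read_state();print(s['q'].round(3),s['tool_pos'],R.from_rotvec(s['tcp_rot']).as_matrix()[:,1].round(3),s['time'])
c=load('w3')
print('knob');blobs(c,(.38,.52),(.26,.38),(.085,.096),None,15)
print('body');blobs(c,(.35,.68),(.1,.25),(.026,.036),140,200)
print('caps');blobs(c,(.35,.68),(.1,.25),(.045,.055),None,100)
c=grab('side','s3')
print('knob');blobs(c,(.38,.52),(.26,.38),(.085,.096),None,15)
```

```text
[ 3.580e-01  2.500e-02  1.923e+00 -1.000e-03  1.195e+00  5.100e-02] [0.49550577 0.21193013 0.37954765] [ 0.953  0.303 -0.002] 4.9667
knob
1157 rect c [447.4 314.7] size [14.1 47.7] ang 47.2 medz 0.0908 med [0.4476 0.3144]
body
277 rect c [373.5 199.2] size [101.5   4. ] ang 88.7 medz 0.031 med [0.3735 0.2084]
1915 rect c [432.  185.8] size [71.5 32.3] ang 14.4 medz 0.0321 med [0.4341 0.1881]
1329 rect c [515.3 179.2] size [71.7 31.9] ang 12.8 medz 0.0321 med [0.5248 0.1847]
1183 rect c [600.  182.2] size [32.1 71.7] ang 74.8 medz 0.0321 med [0.6101 0.1823]
caps
538 rect c [495.1 174.3] size [27.2 27.6] ang 31.6 medz 0.05 med [0.4948 0.1753]
511 rect c [579.5 189.1] size [25.6 26.9] ang 79.8 medz 0.0499 med [0.5794 0.1893]
knob
78 rect c [448.8 312. ] size [16.6 50.3] ang 45.1 medz 0.0888 med [0.4499 0.3106]
```

View pics/w3.png

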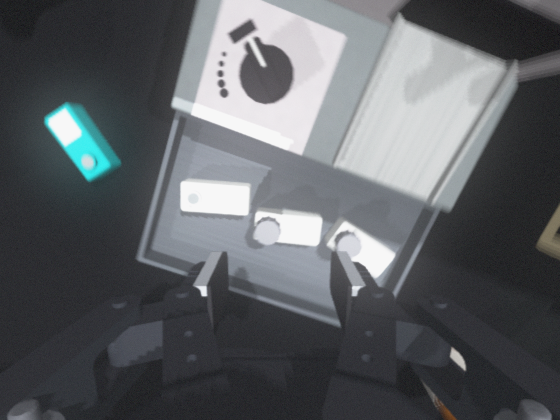

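>>> drive_tool([
  [0.211,-0.06,-0.1],
  [0.211,-0.06,-0.1],
  [0.211,-0.06,-0.1],
  [0.211,-0.06,-0.24],
  [0.211,-0.06,-0.24],
  [0.211,-0.06,-0.24],
  [0.211,-0.06,-0.24],
  [0.211,-0.06,-0.24],
], claw=[55,55,55,55,55,55,55,55], yaw=[0.317,0.317,0.317,0.317,0.317,0.317,0.317,0.317])

```text
time: 5.68
tool_pos: [0.6002, 0.1862, 0.2577]
tcp_rot: [-0.378, -3.115, 0.001]
wrist_force: [0.6, -1.4, -0.5]
width: 0.641
grip_force: 0.0
```

Run:
```python
from h import *
c=grab('wrist','w4')
s=bot.read_state();y=R.from_rotvec(s['tcp_rot']).as_matrix()[:,1];print(s['q'].round(3),s['tool_pos'],np.degrees(np.arctan2(y[1],y[0])),s['time'])
print('body');blobs(c,(.35,.68),(.1,.25),(.026,.036),140,200)
print('caps');blobs(c,(.35,.68),(.1,.25),(.045,.055),None,100)
```

```text
[ 2.610e-01  3.040e-01  1.839e+00  1.000e-03  1.001e+00 -1.074e+00] [0.60050347 0.18630733 0.25847189] 76.43945423573967 5.7333
body
905 rect c [465.6 189.9] size [33.  12.7] ang 77.8 medz 0.0314 med [0.4645 0.1869]
4355 rect c [515.7 178.5] size [72.2 32.2] ang 13.0 medz 0.0321 med [0.5253 0.1828]
3080 rect c [600.4 182.1] size [31.4 71.7] ang 74.9 medz 0.0321 med [0.6096 0.1797]
409 rect c [658.5 173.5] size [71.2  5.5] ang 90.0 medz 0.0311 med [0.6586 0.1789]
caps
2244 rect c [495.4 174.1] size [27.7 27.5] ang 28.2 medz 0.05 med [0.4956 0.1744]
1574 rect c [580.3 187.2] size [27.3 27.7] ang 58.7 medz 0.0499 med [0.5794 0.1874]
```

>>> drive_tool([
  [0,-0.009,-0.05],
  [0,-0.009,-0.1],
  [0,-0.009,-0.14],
  [0,-0.009,-0.153],
  [0,-0.009,-0.153],
  [0,-0.009,-0.153],
  [0,-0.009,-0.153],
  [0,-0.009,-0.153],
], claw=[55,55,55,55,0,0,0,0], yaw=[-0.008,-0.008,-0.008,-0.008,-0.008,-0.008,-0.008,-0.008], newtons=30)

```text
time: 6.4
tool_pos: [0.6019, 0.181, 0.1849]
tcp_rot: [0.435, 3.109, 0.002]
wrist_force: [0.3, 0.1, -0.1]
width: 0.367
grip_force: 35.1
```

>>> drive_tool([
  [0,0,0.04],
  [0,0,0.1],
  [0,0,0.18],
  [0,0,0.26],
  [0,-0.06,0.32],
  [0,-0.14,0.32],
  [0,-0.22,0.32],
  [0,-0.3,0.32],
], claw=[0,0,0,0,0,0,0,0], yaw=[0,0,0,0,0.03,0.06,0.09,0.125])

```text
time: 7.07
tool_pos: [0.6012, 0.0294, 0.3464]
tcp_rot: [-0.189, 3.131, -0.001]
wrist_force: [1.3, -0.3, -0.6]
width: 0.366
grip_force: 35.2
```

>>> drive_tool([
  [-0.01,-0.08,0],
  [-0.02,-0.16,0],
  [-0.03,-0.24,0],
  [-0.04,-0.32,0],
  [-0.05,-0.4,0],
  [-0.06,-0.48,0],
  [-0.066,-0.56,0],
  [-0.066,-0.62,0],
], claw=[0,0,0,0,0,0,0,0], yaw=[0,0,0,0,0,0,0,0])

```text
time: 7.73
tool_pos: [0.5671, -0.2826, 0.3449]
tcp_rot: [-0.177, 3.135, -0.003]
wrist_force: [0.6, 0.4, 0.1]
width: 0.366
grip_force: 35.2
```

>>> drive_tool([
  [0,-0.08,0],
  [0,-0.116,0],
  [0,-0.116,0],
], claw=[0,0,0], yaw=[0,0,0])

```text
time: 7.98
tool_pos: [0.5676, -0.3417, 0.3447]
tcp_rot: [-0.173, 3.135, -0.005]
wrist_force: [0.3, 0.5, -0.6]
width: 0.367
grip_force: 35.2
```

Run:
```python
from h import *
c=grab('wrist','w5')
s=bot.read_state();y=R.from_rotvec(s['tcp_rot']).as_matrix()[:,1];print(s['q'].round(3),s['tool_pos'],np.degrees(np.arctan2(y[1],y[0])),s['time'],s['width'])
print('rim');blobs(c,(.3,.8),(-.5,-.1),(.066,.074),None,60)
print('floor');blobs(c,(.4,.72),(-.45,-.13),(.002,.009),None,300)
```

```text
[-0.577  0.28   1.698  0.     1.162 -2.259] [ 0.56773403 -0.3395764   0.34424104] 96.37420633911483 8.0333 0.3675651775109316
rim
12344 rect c [ 560.4 -288.5] size [220.  270.6] ang 7.4 medz 0.0707 med [ 0.4757 -0.2695]
floor
40279 rect c [ 560.9 -287.6] size [201.3 252.4] ang 7.5 medz 0.0061 med [ 0.5319 -0.267 ]
```

View pics/w5.png

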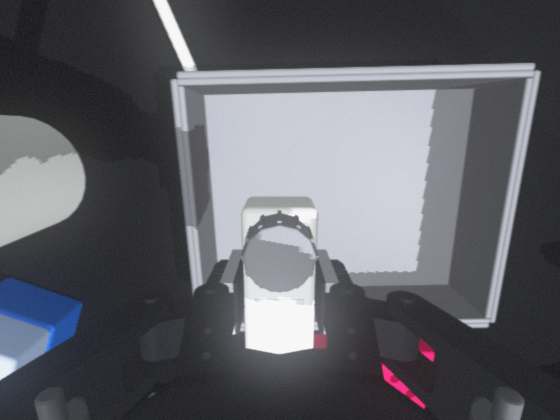

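>>> drive_tool([
  [0,0,-0.06],
  [0,0,-0.12],
  [0,0,-0.18],
  [0,0,-0.23],
  [0,0,-0.27],
  [0,0,-0.29],
  [0,0,-0.305],
  [0,0,-0.305],
], claw=[0,0,0,0,0,0,0,0], yaw=[0,0,0,0,0,0,0,0])

```text
time: 8.7
tool_pos: [0.5679, -0.3363, 0.1897]
tcp_rot: [0.181, -3.135, -0.002]
wrist_force: [0.7, 0.5, -0.3]
width: 0.365
grip_force: 35.2
```

>>> drive_tool([
  [0,0,-0.004],
  [0,0,-0.008],
  [0,0,-0.008],
  [0,0,-0.008],
  [0,0,-0.008],
  [0,0,-0.008],
  [0,0,0.02],
  [0,0,0.08],
], claw=[0,0,0,45,50,50,50,50], yaw=[0,0,0,0,0,0,0,0])

```text
time: 9.37
tool_pos: [0.5659, -0.3363, 0.2272]
tcp_rot: [0.179, -3.129, -0.008]
wrist_force: [-0.1, -0.0, -0.3]
width: 0.586
grip_force: 0.0
```

>>> drive_tool([
  [0,0,0.08],
  [0,0,0.16],
  [0,0.05,0.24],
  [0,0.13,0.24],
  [0,0.21,0.24],
  [0,0.29,0.24],
  [0,0.37,0.24],
  [0,0.45,0.24],
], claw=[55,55,55,55,55,55,55,55], yaw=[0,0,0,0,0,0,0,0])

```text
time: 10.03
tool_pos: [0.5676, -0.1109, 0.3525]
tcp_rot: [-0.179, 3.134, -0.001]
wrist_force: [0.5, 0.4, -0.2]
width: 0.644
grip_force: 0.0
```

Run:
```python
from h import *
c=grab('side','s6')
s=bot.read_state();y=R.from_rotvec(s['tcp_rot']).as_matrix()[:,1];print(s['tool_pos'],np.degrees(np.arctan2(y[1],y[0])),s['time'],s['width'])
print('b');blobs(c,(.47,.66),(-.42,-.17),(.025,.06),None,60)
print('rim');blobs(c,(.3,.8),(-.5,-.1),(.066,.074),None,60)
print('body');blobs(c,(.35,.68),(.1,.25),(.026,.036),140)
```

```text
[ 0.56735173 -0.10476211  0.35211951] 96.69242940162142 10.0833 0.6433076948047959
b
316 rect c [ 654.1 -217.6] size [ 3.7 95.8] ang 7.7 medz 0.0427 med [ 0.6541 -0.2195]
127 rect c [ 484.5 -172.1] size [26.4  3.8] ang 1.0 medz 0.0434 med [ 0.4825 -0.1716]
835 rect c [ 570.  -339.9] size [72.5 32.4] ang 6.2 medz 0.0309 med [ 0.5674 -0.3431]
rim
2439 rect c [ 562.4 -287.6] size [220.7 271.1] ang 7.4 medz 0.0689 med [ 0.6014 -0.2849]
body
302 rect c [433.7 184.2] size [72.2 34.7] ang 17.2 medz 0.0303 med [0.4339 0.1815]
234 rect c [517.1 176.9] size [71.5 36. ] ang 12.2 medz 0.0301 med [0.5249 0.1741]
```

>>> drive_tool([
  [-0.015,0.08,0],
  [-0.03,0.16,0],
  [-0.045,0.24,0],
  [-0.06,0.32,0],
  [-0.075,0.4,0],
  [-0.09,0.47,-0.03],
  [-0.104,0.53,-0.08],
  [-0.104,0.564,-0.15],
], claw=[55,55,55,55,55,55,55,55], yaw=[0,0,0,0,0.01,0.02,0.03,0.035])

```text
time: 10.75
tool_pos: [0.5167, 0.1728, 0.2796]
tcp_rot: [-0.357, 3.113, 0.004]
wrist_force: [0.6, -1.1, -0.1]
width: 0.646
grip_force: 0.0
```

Run:
```python
from h import *
c=grab('wrist','w7')
s=bot.read_state();y=R.from_rotvec(s['tcp_rot']).as_matrix()[:,1];print(s['q'].round(3),s['tool_pos'],np.degrees(np.arctan2(y[1],y[0])),s['time'])
print('body');blobs(c,(.35,.68),(.1,.25),(.026,.036),140,200)
print('caps');blobs(c,(.35,.68),(.1,.25),(.045,.055),None,100)
```

```text
[ 0.278  0.139  2.018  0.003  0.99  -1.523] [0.51324272 0.17302343 0.27017979] 103.11446908399073 10.8
body
4790 rect c [432.2 185.5] size [71.7 32. ] ang 14.2 medz 0.0321 med [0.4329 0.1858]
396 rect c [488.  173.1] size [16.3 30.5] ang 11.6 medz 0.0314 med [0.4834 0.1731]
2161 rect c [524.9 181.1] size [51.4 31.5] ang 12.7 medz 0.0322 med [0.5286 0.1821]
caps
1285 rect c [495.  173.9] size [27.2 27.5] ang 59.3 medz 0.0499 med [0.4944 0.1736]
```

>>> drive_tool([
  [0,0,-0.05],
  [0,0,-0.08],
  [0,0,-0.08],
  [0,0,-0.08],
], claw=[55,55,55,55], yaw=[0,0,0,0])

```text
time: 11.13
tool_pos: [0.5158, 0.1692, 0.2357]
tcp_rot: [0.352, -3.12, 0.001]
wrist_force: [0.3, 0.7, 0.6]
width: 0.643
grip_force: 0.0
```

>>> drive_tool([
  [0,0.019,-0.02],
  [0,0.019,-0.06],
  [0,0.019,-0.09],
  [0,0.019,-0.105],
  [0,0.019,-0.105],
], claw=[55,55,55,55,55], yaw=[0,0,0,0,0])

```text
time: 11.55
tool_pos: [0.5156, 0.179, 0.1823]
tcp_rot: [0.351, -3.12, 0.0]
wrist_force: [-0.4, 0.0, -0.3]
width: 0.645
grip_force: 0.0
```

>>> drive_tool([
  [0,0,0],
  [0,0,0],
  [0,0,0],
  [0,0,0],
  [0,0,0.04],
  [0,0,0.12],
], claw=[0,0,0,0,0,0], yaw=[0,0,0,0,0,0], newtons=30)

```text
time: 12.05
tool_pos: [0.5131, 0.1781, 0.239]
tcp_rot: [0.35, -3.111, 0.003]
wrist_force: [0.4, -0.6, -0.6]
width: 0.361
grip_force: 30.2
```

>>> drive_tool([
  [0,0,0.08],
  [0,0,0.16],
  [0,-0.06,0.2],
  [0.01,-0.14,0.2],
  [0.03,-0.22,0.2],
  [0.04,-0.3,0.2],
  [0.06,-0.38,0.2],
  [0.078,-0.46,0.2],
], claw=[0,0,0,0,0,0,0,0], yaw=[0,0,0,0,-0.01,-0.02,-0.033,-0.033])

```text
time: 12.72
tool_pos: [0.5548, -0.0528, 0.344]
tcp_rot: [-0.187, 3.135, -0.0]
wrist_force: [1.3, 0.2, -0.7]
width: 0.366
grip_force: 30.3
```

>>> drive_tool([
  [0,-0.08,0],
  [0,-0.16,0],
  [0,-0.24,0],
  [0,-0.32,0],
  [0,-0.36,0],
  [0,-0.374,0],
  [0,-0.374,0],
  [0,-0.374,0],
], claw=[0,0,0,0,0,0,0,0], yaw=[0,0,0,0,0,0,0,0])

```text
time: 13.38
tool_pos: [0.5548, -0.2376, 0.3431]
tcp_rot: [0.188, -3.136, -0.001]
wrist_force: [-0.4, 1.0, -0.4]
width: 0.367
grip_force: 30.2
```

>>> drive_tool([
  [0,0,-0.06],
  [0,0,-0.12],
  [0,0,-0.18],
  [0,0,-0.23],
  [0,0,-0.27],
  [0,0,-0.29],
  [0,0,-0.305],
  [0,0,-0.305],
], claw=[0,0,0,0,0,0,0,0], yaw=[0,0,0,0,0,0,0,0])

```text
time: 14.05
tool_pos: [0.5547, -0.2366, 0.1895]
tcp_rot: [0.192, -3.134, -0.002]
wrist_force: [-0.4, 1.3, 0.1]
width: 0.37
grip_force: 30.3
```

>>> drive_tool([
  [0,0,-0.005],
  [0,0,-0.011],
  [0,0,-0.011],
  [0,0,-0.011],
  [0,0,-0.011],
  [0,0,-0.011],
  [0,0,0.02],
  [0,0,0.08],
], claw=[0,0,0,45,50,50,50,50], yaw=[0,0,0,0,0,0,0,0])

```text
time: 14.72
tool_pos: [0.5528, -0.2371, 0.2272]
tcp_rot: [0.189, -3.129, -0.006]
wrist_force: [-0.1, -0.8, -0.3]
width: 0.585
grip_force: 0.0
```

>>> drive_tool([
  [0,0,0.08],
  [0,0,0.16],
  [0,0,0.24],
  [0,0.06,0.26],
  [0,0.14,0.26],
  [0,0.2,0.26],
  [0,0.2,0.26],
  [0,0.2,0.26],
], claw=[50,50,50,50,50,50,50,50], yaw=[0,0,0,0,0,0,0,0])

```text
time: 15.38
tool_pos: [0.5549, -0.1367, 0.3612]
tcp_rot: [-0.194, 3.135, -0.001]
wrist_force: [-0.4, -0.3, -0.2]
width: 0.586
grip_force: 0.0
```

Run:
```python
from h import *
for t in ['side','scene']:
    c=grab(t,t+'9')
    print(t);blobs(c,(.47,.66),(-.42,-.17),(.025,.06),None,60)
    print('rim');blobs(c,(.3,.8),(-.5,-.1),(.066,.074),None,60)
    print('tray');blobs(c,(.35,.68),(.1,.25),(.026,.036),140)
    print('knob');blobs(c,(.38,.52),(.26,.38),(.085,.096),None,15)
    print('vial');blobs(c,(.52,.65),(-.1,.05),(.03,.056),None,20)
```

```text
side
315 rect c [ 654.1 -218.7] size [ 3.2 98. ] ang 7.4 medz 0.0426 med [ 0.6543 -0.2206]
133 rect c [ 486.5 -171.6] size [30.6  3.6] ang 3.0 medz 0.0447 med [ 0.4827 -0.1715]
694 rect c [ 555.7 -240.1] size [72.5 33.8] ang 7.3 medz 0.031 med [ 0.5526 -0.2443]
834 rect c [ 569.4 -339.9] size [72.4 32.8] ang 6.6 medz 0.031 med [ 0.5674 -0.3431]
rim
2455 rect c [ 562.2 -287.3] size [220.3 271.9] ang 7.6 medz 0.0689 med [ 0.6009 -0.2841]
tray
304 rect c [433.6 183.5] size [73.  38.2] ang 11.8 medz 0.0302 med [0.4343 0.1818]
knob
81 rect c [449.8 313.2] size [15.6 48.1] ang 45.3 medz 0.089 med [0.4503 0.3115]
vial
scene
565 rect c [ 474.  -386.1] size [ 8.5 67.3] ang 8.8 medz 0.0425 med [ 0.4746 -0.3904]
578 rect c [ 558.1 -238.7] size [70.7 31.8] ang 7.0 medz 0.0329 med [ 0.5531 -0.239 ]
259 rect c [ 584.5 -410.5] size [146.5   1.4] ang 7.7 medz 0.0445 med [ 0.5817 -0.411 ]
659 rect c [ 570.7 -338.5] size [74.3 32.2] ang 5.8 medz 0.0329 med [ 0.5672 -0.3375]
625 rect c [ 656.  -204.8] size [ 6.4 70.2] ang 7.2 medz 0.0425 med [ 0.6559 -0.2008]
rim
2597 rect c [ 562.5 -287.3] size [224.9 270.4] ang 7.4 medz 0.0704 med [ 0.6234 -0.3034]
tray
279 rect c [434.5 185.5] size [72.7 33.1] ang 14.0 medz 0.0317 med [0.44   0.1841]
knob
81 rect c [451.5 313.4] size [13.6 47.8] ang 47.1 medz 0.0898 med [0.4529 0.3121]
vial
155 rect c [606.1 -24. ] size [23.6 21.3] ang 77.7 medz 0.0377 med [ 0.6067 -0.0238]
```

View pics/side9.png

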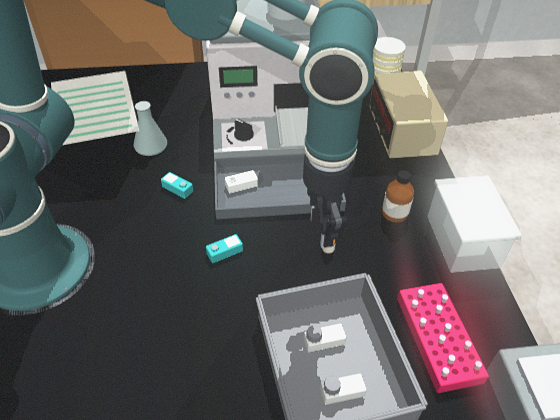

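The picture shows both capped cartridges upright in the tote at (325,337) and (345,388), with the uncapped one still in the tray at (240,182). The vial and bottle haven't moved, and the gripper is clear of everything.

```bash
python3 -c "
from workcell import bot
print(bot.finish_job())"
```

```text
the job is handed in; nothing more can be done
None
```

I handed the job in at about 15.5 s: the selector is at the stop mark, both capped cartridges are on the tote floor with caps up, the uncapped one is still in the tray, and the vial and bottle are in place; `finish_job()` returned no verdict.

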